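# Click the batch status wheel on to green

### The job

The measurements on this batch are finished: with a fingertip, flick the edge of the status wheel on, clockwise as seen from above, click by click until the orange lug stands at the red pointer. Let the wheel rest on orange for about half a second, then give it exactly one more click to green, do not run past green, and leave it there. Only push the lugs: do not pinch the wheel or push it hard, and leave everything else on the table where it is.

Things in the scene. Friction and masses are not known exactly. Their poses are not given: they have to be found in the camera images.
- status_wheel (a joint): Turn of the wheel, rad, 0 = green lug at the pointer, grows clockwise seen from above. A spring detent clicks every 45 deg (0.785 rad): -0.785 = orange at the pointer. It starts at -1.571, -2.356 or -3.142 (white lugs). Pushed 25 deg on from a click (2 to 5 N at a lug's end), it snaps on to the next and stops; pushed less, it springs back. No end stop.
- wheel_axis (a point): On the wheel's upright axis, 33 mm above the table, half-way up the lugs; x towards the pointer, z up. Black disc of radius 43 mm, its top 34 mm (hub within 18 mm of the axis: 42 mm) above the table. Eight radial lugs (six white, one orange, one green) stick out to radius 62 mm, 7 mm wide, 24 to 42 mm above the table, free above, below and outside, 34 mm clear between them at radius 55 mm.
- pointer_tip (a point): Inner end of the red pointer, 63 mm from the wheel's axis along the stand's +x, 50 mm above the table. At each click one lug stands at the pointer, one exactly opposite it (at -x) and the others every 45 deg between. The blue post that carries the pointer: 72 to 84 mm from the axis, 26 mm wide, 54 mm tall.
- green_lug (a point): On the green lug, half-way up it, 55 mm from the wheel's axis, 33 mm above the table; turns with the wheel.
- orange_lug (a point): On the orange lug, half-way up it, 55 mm from the wheel's axis, 33 mm above the table; turns with the wheel. It reaches the pointer one click before the green lug.
- status_unit: The blue stand, fixed to the table, that carries wheel and pointer: a round foot of radius 46 mm, 12 mm tall under the wheel, and a bar to the pointer post. Origin: on the wheel's axis, on its underside; x towards the pointer, y left of that, z up.
- loupe: black stand loupe, 41 mm across, 44 mm tall, stands behind the wheel; not part of the job. Origin: centre of its underside.
- weight: brass calibration weight with a knob, 30 mm across, 40 mm tall; not part of the job. Origin: centre of its underside.
- ring_gauge: ground steel setting ring lying flat, 48 mm across, 18 mm tall, left of the wheel; not part of the job. Origin: centre of its underside.
- pencil: yellow pencil lying on the table between robot and wheel, 8 x 148 x 7 mm, long in its own y; not part of the job. Origin: centre of its underside.
- tray: blue sample tray, 140 x 200 x 22 mm, with a gear, a bush and a cone in it, left of the wheel; not part of the job. Origin: centre of its underside.
- micrometer: outside micrometer lying flat, 48 x 125 x 14 mm; not part of the job. Origin: centre of its underside.

How it is judged:
On the way:
1. the wheel rests on the click with the orange lug at the pointer (value of joint status_wheel between -0.915 and -0.655 rad and velocity of joint status_wheel between -0.15 and 0.15 rad/s), for 0.3 s.
At the end, for the whole second after the job is handed in: The green lug stands at the pointer: the wheel is at rest within 0.13 rad (7 deg) of that click, after having rested 0.3 s within 0.13 rad of the orange click before it (value of joint status_wheel between -0.13 and 0.13 rad and velocity of joint status_wheel between -0.15 and 0.15 rad/s); the robot touches nothing.
It fails at once if the wheel is run more than half a click past green (value of joint status_wheel above 0.45 rad).
It fails at once if the wheel is turned backwards, more than four and a half clicks from green (value of joint status_wheel below -3.75 rad).
It fails at once if the wheel is pinched or pushed hard (over 30 N) (contact force between the fingers and status_wheel above 30 N).
It fails at once if a thing beside the work is moved more than 15 mm (distance of any of loupe, weight, ring_gauge, pencil, tray, micrometer from where it was at the start of the episode above 0.015 m).
It also fails if it takes over 51 s, if anything falls off the work surface, if the arm or the gripper's body presses on something with over 40 N, if the wrist force passes 120 N, or if a joint passes its speed limit or range.

### The arm

A 6-joint arm with a two-finger parallel gripper is mounted at the origin on a cart in front of the work surface, level with it; the furniture and walls round the work are solid. World frame = base frame: x ahead of the robot, y to its left, z up, the work surface at z = 0. Lengths are in m, angles in rad, forces in N, time in s.
With the tool pointing down it reaches from about 0.375 to 0.9 m from the base axis. Payload 3.1 kg.
Tool frame: the origin (TCP) lies on the centre line of the jaws, within the pads' length; the fingertips stand 25 mm ahead of it and the grasp point (between the pads) lies 6 mm ahead of it (robot.nose_length is the y of the fingertips in the tool frame, in m); y points along the fingers, z is the direction in which the jaws open and shut, and the axes are right-handed (so a half turn about y gives the same grasp; the last joint's range is limited). The gripper opens to 87 mm and grips with 3 to 60 N. Pads are 19 mm wide; open, the fingers measure 117 mm over their backs; the gripper's body (75 mm by 190 mm) begins 51 mm behind the grasp point.
Start: joints at [1.117, 0.527, 1.433, -0, 1.181, -0.178], TCP at [0.17, 0.602, 0.248] pointing down, gripper open.
Joint ranges: [-3.08, 3.08], [-0.75, 2.2], [0.22, 2.44], [-1.43, 4.57], [0, 2.65], [-2.85, 2.85]. Speed limits (rad/s): [2.79, 2.79, 3.14, 3.14, 3.14, 3.14].

### API

Orientations are given as a unit quaternion [x, y, z, w].
In Python, from rig import robot, eyes, ticket gives the robot as it stands.
- The arm moves only by the tool play_rows, never from a script. Its argument "series" is a list of rows, each a list of 7 numbers: the opening, from 0 (shut) to 1 (fully open), then the shift along the tool's x, y, z scaled (see below), then the turn, a rotation vector about the tool's x, y, z scaled (see below). In form: [[claw, dx, dy, dz, ax, ay, az], ...]. A call has 1 to 12 rows; each row shifts and turns the commanded pose from where the row before left it, along the tool's axes as they then stand; what a row does not reach is not made up. The controller multiplies each number of a shift by 100 mm and each number of a turn by 180 degrees. A row lasts 1/12 s, in which the tool goes at most 41.7 mm and 7.16 degrees, less where a joint would pass 70% of its speed; a pose out of reach is approached as far as the arm can. A call with a number of a shift or a turn outside -1 to 1 is refused whole. A call with a gripper value outside its range is refused whole. The fingers move at their own pace and stop on an object; "grip_force" is the grip in N (left out, the last holds). Time passes only in rows, so rows that do not move let the fingers close. It gives the time, the measured TCP pose, the force and the opening at its end, in the units of the state.
- robot.get_obs(): the state, without advancing time (a new reading comes with each control period).
- eyes.camera(name): name is "scene" or "side" or "wrist"; returns the picture (420x560x3 uint8, red, green, blue); there is no depth.
- eyes.camera_params(name): a dict with "K" (3x3 intrinsics, pixels), "rvec" (rotation vector, rad) and "tvec" (3), from world to camera coordinates, as OpenCV has them. Camera axes: x right, y down, z forward; pixel columns grow to the right and rows downward; lengths in m; the calibration is good to about 2 mm. A picture is of the moment at which its call begins: read the wrist's pose just before it. camera_params takes no time and is no camera call; for the wrist camera it gives the pose at the moment of the call.
- ticket.hand_in(): hands the job in, once; it reports no verdict.
The state is a dict: "time": time; "q": joint angles; "joint_velocities": joint speeds; "joint_torque": joint torques, N m; "position": TCP position; "tool_rot": TCP orientation; "ft_force": force on the tool from outside, world axes, zero at the start; "moment": the same for the moment, N m; "grip_width": finger opening in m.
Only numpy, scipy, OpenCV 4.12 (cv2) and the standard library are available. Lean on these libraries where they do the work, as an engineer would, in place of code of your own. Each camera call takes 0.05 s, during which the arm holds its last target.

## Working session

There is one attempt and no reset: what is moved stays moved. The work goes in short steps, Python scripts to look and compute and a tool call to move; the robot and the scene stay as the last step left them, time stands still between calls to the robot, and variables do not carry over. Pictures are saved under pics/ and viewed, and the job is handed in when it is done.

Besides the shell and the picture viewer there is one more tool, called after "Call:" by a JSON object that holds its "fn" and its "kwargs", one argument or row to a line. play_rows: Moves the arm, as the interface text tells. Its arguments: {"type":"object","properties":{"series":{"type":"array","items":{"type":"array","items":{"type":"number"}}},"grip_force":{"type":"number"}},"required":["series"]}

```bash
ls; mkdir -p pics
cat > h.py <<'E'
import numpy as np, cv2
from rig import robot, eyes, ticket
def snap(n,f):
    p=eyes.camera_params(n); im=eyes.camera(n); cv2.imwrite('pics/'+f,im[:,:,::-1]); return im,p
def ray(p,u,v,z):
    K=np.array(p['K']);R=cv2.Rodrigues(np.array(p['rvec'],float))[0];t=np.array(p['tvec'],float).ravel()
    c=-R.T@t; d=R.T@np.linalg.inv(K)@np.array([u,v,1.]); return c+d*(z-c[2])/d[2]
def proj(p,X):
    return cv2.projectPoints(np.array(X,float).reshape(-1,3),np.array(p['rvec'],float),np.array(p['tvec'],float),np.array(p['K']),None)[0].reshape(-1,2)
E
python3 - <<'E'
from h import *
for n in ('scene','side','wrist'):
    im,p=snap(n,n+'0.png')
    R=cv2.Rodrigues(np.array(p['rvec'],float))[0]; print(n,(-R.T@np.ravel(p['tvec'])).round(3))
o=robot.get_obs();print(o, robot.nose_length)
E
```

```text
pics
scene [0.165 0.554 0.794]
side [0.297 0.776 0.395]
wrist [0.095 0.622 0.384]
{'time': 0.15, 'q': array([ 1.11748045e+00,  5.28246140e-01,  1.43360184e+00,  2.55935871e-05,
        1.18139147e+00, -1.78503874e-01]), 'joint_velocities': array([-0.00131855, -0.00238193, -0.00373604,  0.00049895, -0.00149627,
        0.00033271]), 'joint_torque': array([-2.69760585e-04, -4.40432453e+01, -1.76842099e+01,  6.33383333e-02,
        5.52158919e-02, -7.81099993e-05]), 'position': array([0.16934265, 0.60108761, 0.24680233]), 'tool_rot': array([ 0.70099215, -0.09704748,  0.0966698 , -0.69989052]), 'ft_force': array([ 0.33228864,  0.36979758, -0.8414222 ]), 'moment': array([ 0.02612697, -0.03490274, -0.01079813]), 'grip_width': 0.08698218166933441} 0.025
```

View pics/scene0.png

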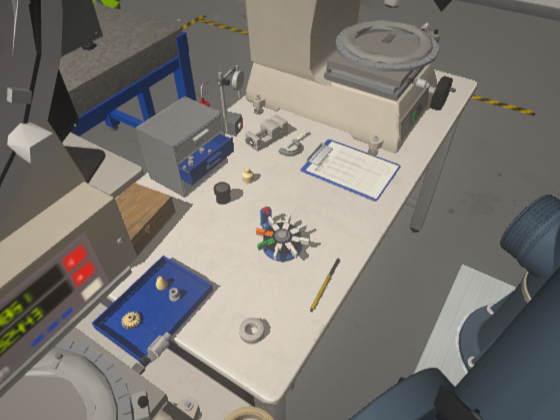

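View pics/side0.png

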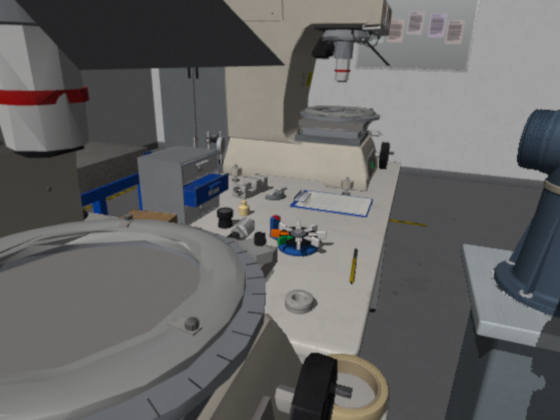

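View pics/wrist0.png

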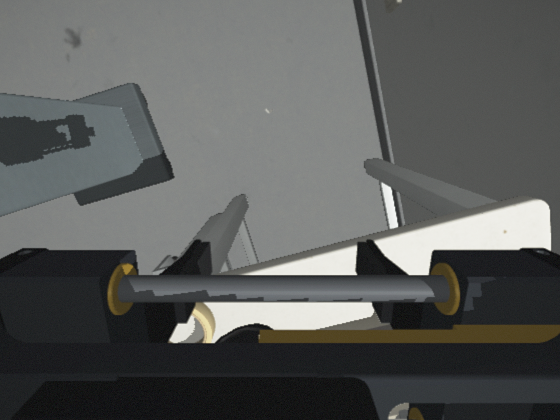

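Run:
```python
from h import *
for n,(x0,x1,y0,y1) in (('scene',(195,355,160,280)),('side',(200,360,180,300))):
    im=cv2.imread(f'pics/{n}0.png')
    cv2.imwrite(f'pics/{n}0z.png',cv2.resize(im[y0:y1,x0:x1],None,fx=5,fy=5,interpolation=cv2.INTER_CUBIC))
p=eyes.camera_params('scene')
for nm,u,v,z in (('hub',282,235,.042),('loupe',222,192,.022),('weight',247,176,.02),('ring',252,330,.009),('pencil a',338,262,.004),('pencil b',313,308,.004),('trayN',163,258,.01),('tray E',214,292,.01),('clip',332,187,.0)):
    print(nm,ray(p,u,v,z).round(3))
```

```text
hub [0.509 0.015 0.042]
loupe [ 0.721 -0.038  0.022]
weight [ 0.704 -0.123  0.02 ]
ring [0.443 0.227 0.009]
pencil a [ 0.379 -0.013  0.004]
pencil b [0.369 0.118 0.004]
trayN [0.711 0.19  0.01 ]
tray E [0.56  0.199 0.01 ]
clip [ 0.506 -0.223  0.   ]
```

View pics/scene0z.png

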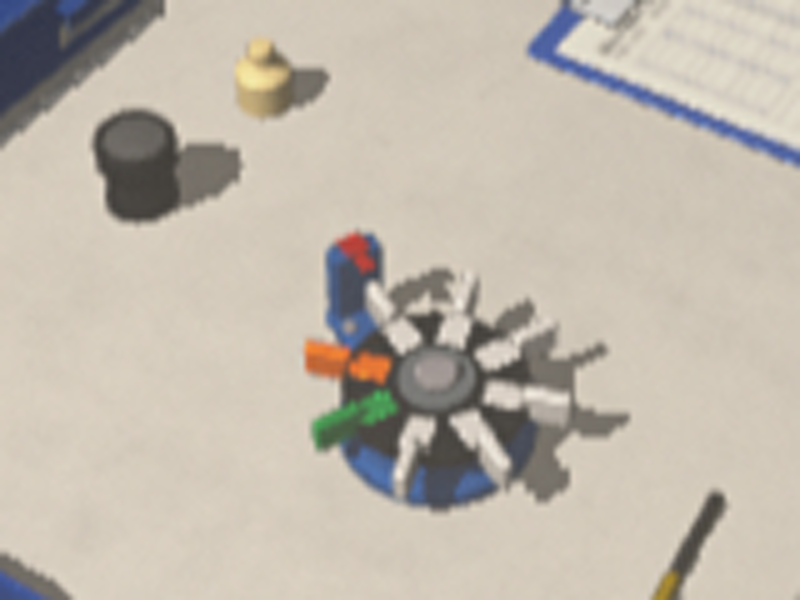

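View pics/side0z.png

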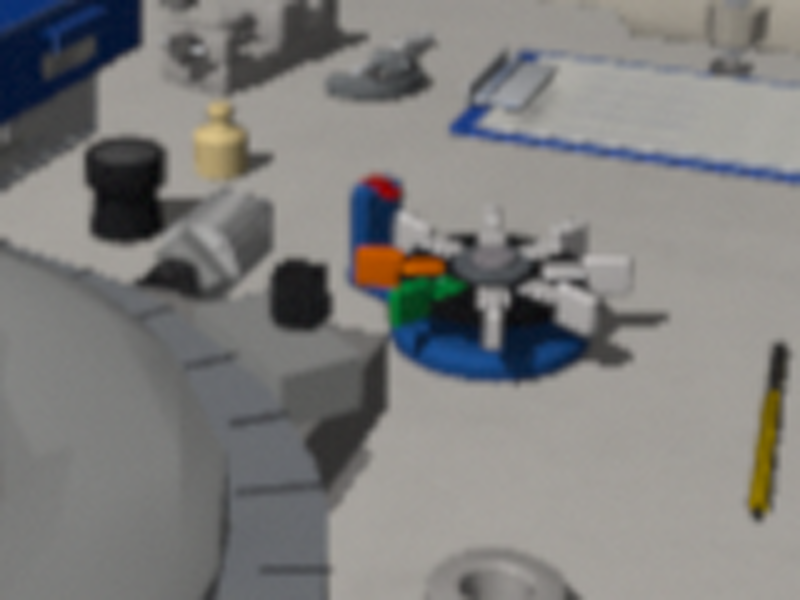

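Run:
```python
from h import *
P={n:eyes.camera_params(n) for n in('scene','side')}
off={'scene':(195,160),'side':(200,180)}
def z2(n,u,v): return (off[n][0]+u/5-.4,off[n][1]+v/5-.4)
def tri(a,b):
    M=[]
    for n,(u,v) in (('scene',a),('side',b)):
        p=P[n];R=cv2.Rodrigues(np.array(p['rvec'],float))[0]
        M.append(np.array(p['K'])@np.c_[R,np.ravel(p['tvec'])])
    X=cv2.triangulatePoints(M[0],M[1],np.array(a,float).reshape(2,1),np.array(b,float).reshape(2,1));return (X[:3]/X[3]).ravel()
h=z2('scene',437,372);hs=z2('side',490,262)
A=ray(P['scene'],*h,.042);print('hub',A,ray(P['side'],*hs,.042),tri(h,hs))
for nm,(u,v),z in (('ptr',(372,270),.05),('white at ptr end top',(370,285),.042),('orange end',(307,350),.042),('green end',(313,428),.042),('w opp',(507,472),.042),('w right',(570,392),.042),('wfront',(402,485),.042),('w top',(468,275),.042),('wtr',(550,325),.042)):
    q=ray(P['scene'],*z2('scene',u,v),z)-A; print(nm,q.round(4),np.hypot(*q[:2]).round(4),np.degrees(np.arctan2(q[1],q[0])).round(1))
for nm,(u,v),z in (('ptr',(384,197),.05),('orange',(356,250),.042),('wopp',(600,295),.042),('wr',(630,260),.042)):
    q=ray(P['side'],*z2('side',u,v),z)-ray(P['side'],*hs,.042); print('side',nm,q.round(4),np.hypot(*q[:2]).round(4),np.degrees(np.arctan2(q[1],q[0])).round(1))
for n in P:
  im=cv2.imread(f'pics/{n}0.png');hsv=cv2.cvtColor(im,cv2.COLOR_BGR2HSV)
  x,y=off[n]
  for c,(l,u) in {'orange':(6,16),'green':(55,80),'red':(172,180)}.items():
    m=cv2.inRange(hsv,(l,150,70),(u,255,255));m2=m*0;m2[y:y+120,x:x+160]=m[y:y+120,x:x+160]
    v,uu=np.nonzero(m2)
    if len(v): 
      q=ray(P[n],uu.mean(),v.mean(),.05 if c=='red' else .037)-A;print(n,c,len(v),uu.mean(),v.mean(),q.round(4),np.hypot(*q[:2]).round(3),np.degrees(np.arctan2(q[1],q[0])).round(1))
```

```text
hub [0.51022229 0.01226025 0.042     ] [0.50816843 0.02315513 0.042     ] [0.51319318 0.00698955 0.03458412]
ptr [ 0.0547 -0.0303  0.008 ] 0.0626 -29.0
white at ptr end top [ 0.0545 -0.0281  0.    ] 0.0613 -27.2
orange end [0.0565 0.0204 0.    ] 0.06 19.8
green end [0.0286 0.0561 0.    ] 0.0629 63.0
w opp [-0.0555  0.0314  0.    ] 0.0638 150.4
w right [-0.0559 -0.0217  0.    ] 0.06 -158.8
wfront [-0.0213  0.0614  0.    ] 0.065 109.1
w top [ 0.0195 -0.0577  0.    ] 0.0609 -71.3
wtr [-0.0284 -0.0512 -0.    ] 0.0585 -119.0
side ptr [ 0.0625 -0.0346  0.008 ] 0.0715 -29.0
side orange [0.0596 0.0104 0.    ] 0.0605 9.9
side wopp [-0.0537  0.0149  0.    ] 0.0557 164.5
side wr [-0.0576 -0.0259  0.    ] 0.0631 -155.8
scene orange 82 263.7926829268293 232.17073170731706 [ 0.0399  0.0138 -0.005 ] 0.042 19.1
side orange 100 278.05 232.67 [ 0.0405  0.0203 -0.005 ] 0.045 26.7
side green 55 283.74545454545455 238.2 [ 0.0195  0.0428 -0.005 ] 0.047 65.5
side red 13 276.84615384615387 217.46153846153845 [ 0.0627 -0.0331  0.008 ] 0.071 -27.8
```

Run:
```python
from h import *
from scipy.spatial.transform import Rotation as Ro
p=eyes.camera_params('scene')
o=robot.get_obs();R=Ro.from_quat(o['tool_rot']);print(R.as_matrix().round(3))
a=np.radians(153);A=np.array([.510,.0135,0])
for s in(1,-1):
    z=s*np.array([np.cos(a),np.sin(a),0]);y=np.array([0,0,-1.]);x=np.cross(y,z)
    T=Ro.from_matrix(np.c_[x,y,z]);d=(R.inv()*T).as_rotvec();print(s,'x',x.round(3),np.degrees(d).round(1))
u=np.array([np.cos(a),np.sin(a),0]);t=np.array([np.sin(a),-np.cos(a),0])
print('u,t',u,t); q=A+.063*u-.0185*t; print('start',q)
s0=o['position']
for k in np.linspace(0,1,6):
    c=s0+(q-s0)*k;c[2]=.248
    print(c.round(3),proj(p,c).round(0),proj(p,c*[1,1,0]).round(0))
```

```text
[[ 0.962 -0.001  0.271]
 [-0.271 -0.001  0.962]
 [-0.    -1.    -0.002]]
1 x [0.454 0.891 0.   ] [  0.1 -78.7  -0.1]
-1 x [-0.454 -0.891 -0.   ] [1.000e-01 1.013e+02 1.000e-01]
u,t [-0.89100652  0.4539905   0.        ] [0.4539905  0.89100652 0.        ]
start [0.44546776 0.02561778 0.        ]
[0.169 0.601 0.248] [[248. 695.]] [[260. 675.]]
[0.225 0.486 0.248] [[269. 513.]] [[273. 547.]]
[0.28  0.371 0.248] [[284. 389.]] [[284. 450.]]
[0.335 0.256 0.248] [[294. 300.]] [[292. 374.]]
[0.39  0.141 0.248] [[302. 233.]] [[298. 312.]]
[0.445 0.026 0.248] [[308. 180.]] [[303. 262.]]
```

Call:
{"fn": "play_rows", "kwargs": {
  "series": [
    [0, 0.1, 0, -0.11, 0, 0, 0],
    [0, 0.175, 0, -0.2, 0, 0, 0],
    [0, 0.175, 0, -0.2, 0, 0, 0],
    [0, 0.175, 0, -0.2, 0, 0, 0],
    [0, 0.175, 0, -0.2, 0, 0, 0],
    [0, 0.175, 0, -0.2, 0, 0, 0],
    [0, 0.175, 0, -0.2, 0, 0, 0],
    [0, 0.175, 0, -0.2, 0, 0, 0],
    [0, 0.175, 0, -0.2, 0, 0, 0],
    [0, 0.175, 0, -0.2, 0, 0, 0],
    [0, 0.175, 0, -0.2, 0, 0, 0],
    [0, 0.175, 0, -0.2, 0, 0, 0]
  ],
  "grip_force": 10
}}

```text
time: 1.15
position: [0.302, 0.323, 0.2475]
tool_rot: [0.701, -0.097, 0.097, -0.7]
ft_force: [0.0, 0.2, 0.3]
grip_width: 0.0149
```

Call:
{"fn": "play_rows", "kwargs": {
  "series": [
    [0, 0.182, 0, -0.206, 0, 0, 0],
    [0, 0.182, 0, -0.206, 0, 0, 0],
    [0, 0.182, 0, -0.206, 0, 0, 0],
    [0, 0.182, 0, -0.206, 0, 0, 0],
    [0, 0.182, 0, -0.206, 0, 0, 0],
    [0, 0.182, 0, -0.206, 0, 0, 0],
    [0, 0.182, 0, -0.206, 0, 0, 0],
    [0, 0.182, 0, -0.206, 0, 0, 0],
    [0, 0.182, 0, -0.206, 0, 0, 0],
    [0, 0.182, 0, -0.206, 0, 0, 0],
    [0, 0.182, 0, -0.206, 0, 0, 0],
    [0, 0.182, 0, -0.206, 0, 0, 0]
  ]
}}

```text
time: 2.15
position: [0.4452, 0.0257, 0.2475]
tool_rot: [-0.7, 0.097, -0.097, 0.7]
ft_force: [-0.5, 0.5, 0.4]
grip_width: 0.0003
```

Call:
{"fn": "play_rows", "kwargs": {
  "series": [
    [0, 0, 0, 0, 0, 0.0375, 0],
    [0, 0, 0, 0, 0, 0.0375, 0],
    [0, 0, 0, 0, 0, 0.0375, 0],
    [0, 0, 0, 0, 0, 0.0375, 0],
    [0, 0, 0, 0, 0, 0.0375, 0],
    [0, 0, 0, 0, 0, 0.0375, 0],
    [0, 0, 0, 0, 0, 0.0375, 0],
    [0, 0, 0, 0, 0, 0.0375, 0],
    [0, 0, 0, 0, 0, 0.0375, 0],
    [0, 0, 0, 0, 0, 0.0375, 0],
    [0, 0, 0, 0, 0, 0.0375, 0],
    [0, 0, 0, 0, 0, 0.0375, 0]
  ]
}}

```text
time: 3.15
position: [0.4447, 0.0271, 0.2474]
tool_rot: [-0.468, 0.53, -0.53, 0.468]
ft_force: [0.1, -0.0, 0.1]
grip_width: 0.0008
```

Call:
{"fn": "play_rows", "kwargs": {
  "series": [
    [0, 0, 0.1, 0, 0, 0.0375, 0],
    [0, 0, 0.1, 0, 0, 0.0375, 0],
    [0, 0, 0.1, 0, 0, 0.0375, 0],
    [0, 0, 0.1, 0, 0, 0, 0],
    [0, 0, 0, 0, 0, 0, 0],
    [0, 0, 0, 0, 0, 0, 0]
  ]
}}

```text
time: 3.65
position: [0.4445, 0.0271, 0.2072]
tool_rot: [-0.37, 0.603, -0.602, 0.369]
ft_force: [-0.7, 0.9, 0.6]
grip_width: 0.0007
```

Run:
```python
from h import *
im,p=snap('wrist','w1.png');im,p=snap('scene','s1.png')
cv2.imwrite('pics/s1z.png',cv2.resize(im[140:290,200:380,::-1],None,fx=4,fy=4,interpolation=cv2.INTER_CUBIC))
o=robot.get_obs();print(o['position'],o['q'].round(2),o['time'],o['grip_width'],proj(p,o['position']))
```

```text
[0.4451904  0.02702874 0.20792852] [-0.19  0.35  1.91 -0.    0.88  0.28] 3.75 0.000431867384351472 [[306.74000568 195.86174726]]
```

View pics/w1.png

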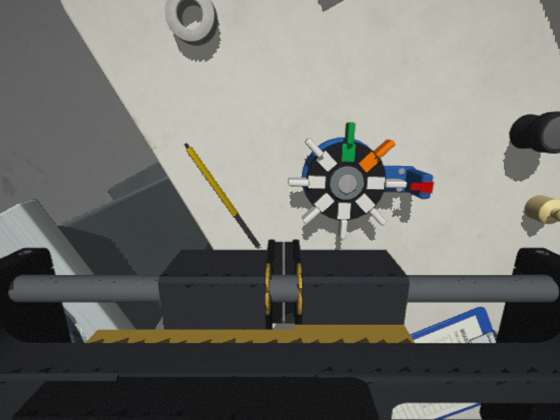

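View pics/s1z.png

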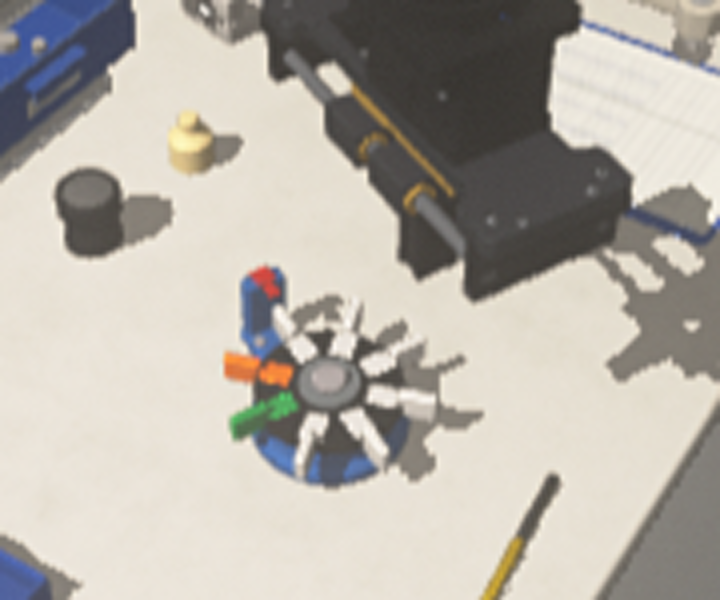

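Run:
```python
from h import *
p=eyes.camera_params('wrist')
A=ray(p,347,183,.042);print('axis',A)
for nm,u,v,z in(('ptr',411,187,.05),('opp',290,182,.042),('ptrlug',405,185,.042),('green',350,124,.042),('wop',344,237,.042),('orange',393,143,.042),('worange',305,221,.042)):
    q=ray(p,u,v,z)-A;print(nm,q.round(4),np.hypot(*q[:2]).round(4),np.degrees(np.arctan2(q[1],q[0])).round(1))
im=cv2.imread('pics/w1.png');cv2.imwrite('pics/w1z.png',cv2.resize(im[100:350,220:460],None,fx=2.4,fy=2.4))
```

```text
axis [0.51141361 0.0124654  0.042     ]
ptr [ 0.0557 -0.0313  0.008 ] 0.0639 -29.3
opp [-0.0526  0.0279  0.    ] 0.0595 152.0
ptrlug [ 0.0532 -0.0295  0.    ] 0.0608 -29.0
green [0.0263 0.053  0.    ] 0.0592 63.6
wop [-0.0271 -0.0539 -0.    ] 0.0603 -116.7
orange [0.0576 0.0165 0.    ] 0.0599 16.0
worange [-0.0573 -0.0177  0.    ] 0.0599 -162.8
```

View pics/w1z.png

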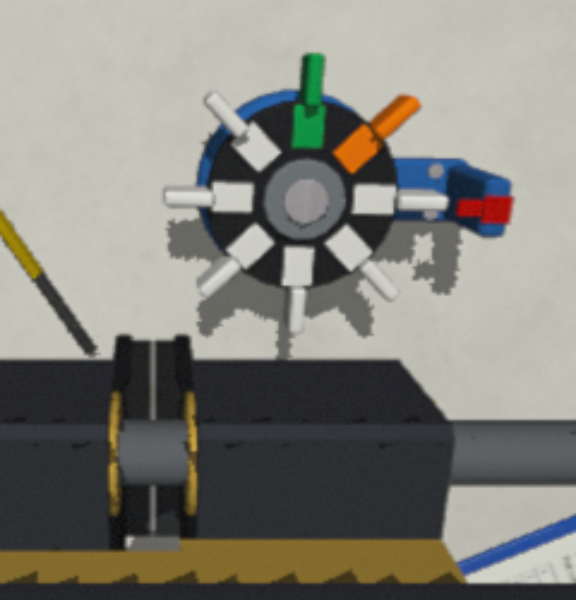

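```bash
cat > pos.py <<'E'
from h import *
from scipy.spatial.transform import Rotation as Ro
A=np.array([.511,.0127,0])
def st():
    o=robot.get_obs();R=Ro.from_quat(o['tool_rot']).as_matrix();d=o['position']-A
    u=-R[:,2];t=-R[:,0];print('t',o['time'],'u %.4f t %.4f z %.4f'%(d@u,d@t,o['position'][2]),'uaz',np.degrees(np.arctan2(u[1],u[0])).round(2),'y',R[:,1].round(3),'F',o['ft_force'].round(1))
E
python3 -c "
from pos import *
st()
p=eyes.camera_params('wrist');o=robot.get_obs()
from scipy.spatial.transform import Rotation as Ro
R=Ro.from_quat(o['tool_rot'])
for x in(-.0095,.0095):
  for z in(-.015,.015): print(proj(p,o['position']+R.apply([x,.025,z])))
"
```

```text
t 3.75 u 0.0650 t -0.0170 z 0.2079 uaz 153.03 y [ 0.001 -0.    -1.   ] F [ 0.2 -0.6  0.3]
[[259.62244149 241.15216969]]
[[310.34917686 241.15481726]]
[[260.31377893 270.18106466]]
[[309.55226257 270.1835246 ]]
```

Call:
{"fn": "play_rows", "kwargs": {
  "series": [
    [0, 0.02, 0.1, 0.07, 0, 0, 0],
    [0, 0, 0.15, 0, 0, 0, 0],
    [0, 0, 0.2, 0, 0, 0, 0],
    [0, 0, 0.2, 0, 0, 0, 0],
    [0, 0, 0.2, 0, 0, 0, 0],
    [0, 0, 0.15, 0, 0, 0, 0],
    [0, 0, 0.05, 0, 0, 0, 0],
    [0, 0, 0, 0, 0, 0, 0],
    [0, 0, 0, 0, 0, 0, 0]
  ]
}}

```text
time: 4.5
position: [0.4507, 0.0219, 0.1026]
tool_rot: [0.369, -0.603, 0.603, -0.37]
ft_force: [0.8, -0.1, 0.3]
grip_width: 0.0007
```

Run:
```python
from pos import *
st()
im,p=snap('wrist','w2.png');cv2.imwrite('pics/w2z.png',cv2.resize(im[50:350,180:480,::-1],None,fx=2,fy=2))
```

```text
t 4.5 u 0.0578 t -0.0192 z 0.1026 uaz 153.0 y [ 0. -0. -1.] F [ 0.8 -0.1  0.3]
```

View pics/w2z.png

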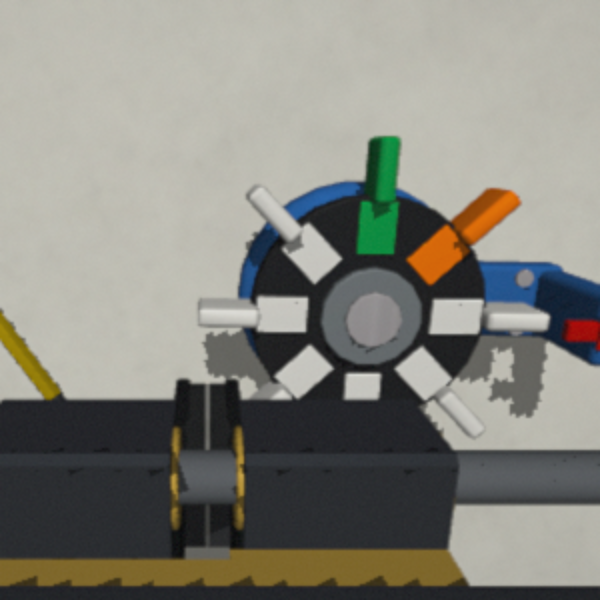

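Call:
{"fn": "play_rows", "kwargs": {
  "series": [
    [0, 0, 0.1, 0, 0, 0, 0],
    [0, 0, 0.1, 0, 0, 0, 0],
    [0, 0, 0.1, 0, 0, 0, 0],
    [0, 0, 0.1, 0, 0, 0, 0],
    [0, 0, 0.07, 0, 0, 0, 0],
    [0, 0, 0, 0, 0, 0, 0],
    [0, 0, 0, 0, 0, 0, 0]
  ]
}}

```text
time: 5.13
position: [0.4506, 0.022, 0.0559]
tool_rot: [0.369, -0.603, 0.603, -0.37]
ft_force: [0.3, 0.6, 0.2]
grip_width: 0.0005
```

Run:
```python
from pos import *
st()
im,p=snap('wrist','w3.png');cv2.imwrite('pics/w3z.png',cv2.resize(im[50:350,180:480,::-1],None,fx=2,fy=2))
im,p=snap('scene','s3.png');cv2.imwrite('pics/s3z.png',cv2.resize(im[160:280,200:360,::-1],None,fx=4,fy=4))
```

```text
t 5.1333 u 0.0580 t -0.0191 z 0.0559 uaz 153.01 y [ 0.001 -0.    -1.   ] F [0.3 0.6 0.2]
```

View pics/w3z.png

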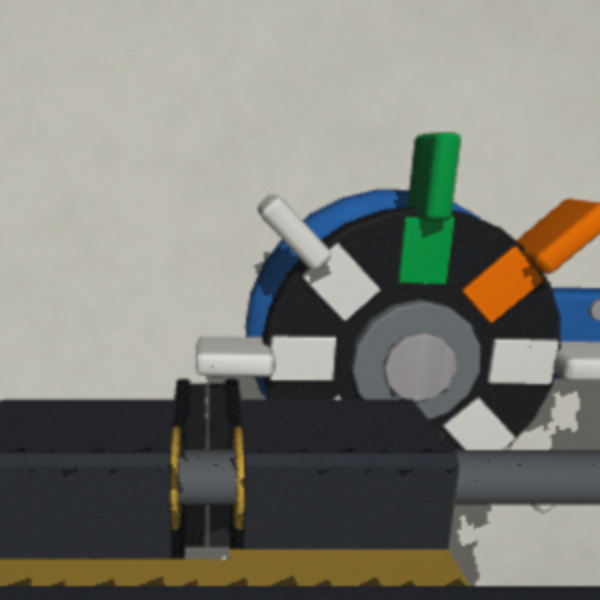

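View pics/s3z.png

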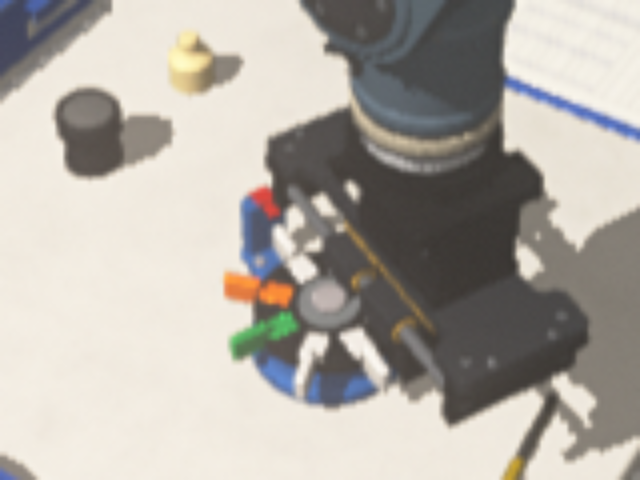

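Call:
{"fn": "play_rows", "kwargs": {
  "series": [
    [0, -0.03, 0, 0, 0, 0, 0],
    [0, -0.03, 0, 0, 0, 0, 0],
    [0, -0.03, 0, 0, 0, 0, 0],
    [0, -0.04, 0, 0, 0, 0, 0],
    [0, -0.04, 0, 0, 0, 0, 0],
    [0, -0.04, 0, 0, 0, 0, 0],
    [0, -0.04, 0, 0, 0, 0, 0],
    [0, -0.06, 0, 0, 0, 0, 0],
    [0, -0.06, 0, 0, 0, 0, 0],
    [0, 0, 0, 0, 0, 0, 0],
    [0, 0, 0, 0, 0, 0, 0]
  ]
}}

```text
time: 6.15
position: [0.4672, 0.0558, 0.0555]
tool_rot: [-0.37, 0.603, -0.603, 0.37]
ft_force: [0.1, -0.6, -0.3]
grip_width: 0.0004
```

Run:
```python
from pos import *
st()
im,p=snap('wrist','w4.png');cv2.imwrite('pics/w4z.png',cv2.resize(im[50:350,180:480,::-1],None,fx=2,fy=2))
```

```text
t 6.15 u 0.0586 t 0.0186 z 0.0555 uaz 153.07 y [ 0.  0. -1.] F [ 0.1 -0.6 -0.3]
```

View pics/w4z.png

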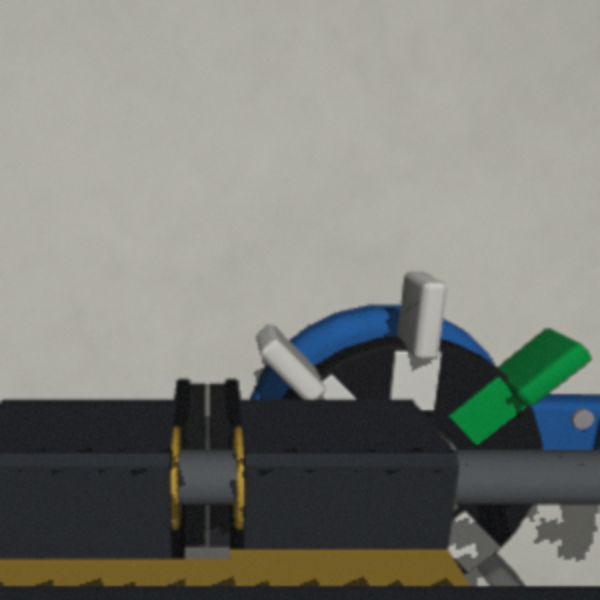

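Call:
{"fn": "play_rows", "kwargs": {
  "series": [
    [0, 0, -0.1, 0, 0, 0, 0],
    [0, 0, -0.15, 0, 0, 0, 0],
    [0, 0, -0.15, 0, 0, 0, 0],
    [0, 0, -0.05, 0, 0, 0, 0],
    [0, 0, 0, 0, 0, 0, 0],
    [0, 0.1, 0, 0, 0, 0, 0],
    [0, 0.15, 0, 0, 0, 0, 0],
    [0, 0.12, 0, 0, 0, 0, 0],
    [0, 0, 0, 0, 0, 0, 0],
    [0, 0, 0, 0, 0, 0, 0]
  ]
}}

```text
time: 7.03
position: [0.4494, 0.0215, 0.1]
tool_rot: [-0.369, 0.604, -0.603, 0.368]
ft_force: [0.2, 0.9, 0.1]
grip_width: 0.0003
```

Run:
```python
from pos import *
st()
im,p=snap('wrist','w5.png');cv2.imwrite('pics/w5z.png',cv2.resize(im[50:350,180:480,::-1],None,fx=2,fy=2))
```

```text
t 7.0333 u 0.0590 t -0.0202 z 0.1000 uaz 152.89 y [-0.002  0.    -1.   ] F [0.2 0.9 0.1]
```

View pics/w5z.png

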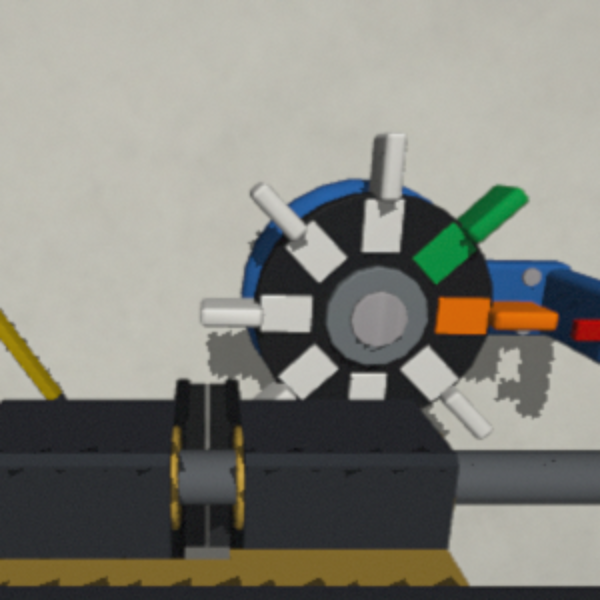

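Orange (zoomed 525,318) is exactly at the red pointer, at rest for about 1 s. Now I repeat the same stroke for the last click.

Call:
{"fn": "play_rows", "kwargs": {
  "series": [
    [0, 0, 0.1, 0.01, 0, 0, 0],
    [0, 0, 0.15, 0, 0, 0, 0],
    [0, 0, 0.15, 0, 0, 0, 0],
    [0, 0, 0.05, 0, 0, 0, 0],
    [0, 0, 0, 0, 0, 0, 0],
    [0, 0, 0, 0, 0, 0, 0]
  ]
}}

```text
time: 7.58
position: [0.4511, 0.022, 0.0554]
tool_rot: [-0.37, 0.603, -0.603, 0.369]
ft_force: [0.3, 0.2, -0.0]
grip_width: 0.0005
```

Call:
{"fn": "play_rows", "kwargs": {
  "series": [
    [0, -0.03, 0, 0, 0, 0, 0],
    [0, -0.03, 0, 0, 0, 0, 0],
    [0, -0.03, 0, 0, 0, 0, 0],
    [0, -0.04, 0, 0, 0, 0, 0],
    [0, -0.04, 0, 0, 0, 0, 0],
    [0, -0.04, 0, 0, 0, 0, 0],
    [0, -0.04, 0, 0, 0, 0, 0],
    [0, -0.06, 0, 0, 0, 0, 0],
    [0, -0.07, 0, 0, 0, 0, 0],
    [0, 0, 0, 0, 0, 0, 0],
    [0, 0, 0, 0, 0, 0, 0]
  ]
}}

```text
time: 8.5
position: [0.4686, 0.0563, 0.0556]
tool_rot: [0.37, -0.603, 0.603, -0.37]
ft_force: [-0.2, -0.4, 1.2]
grip_width: 0.0007
```

Call:
{"fn": "play_rows", "kwargs": {
  "series": [
    [0, 0, -0.1, 0, 0, 0, 0],
    [0, 0, -0.15, 0, 0, 0, 0],
    [0, 0, -0.2, 0, 0, 0, 0],
    [0, 0, -0.2, 0, 0, 0, 0],
    [0, 0.1, -0.2, -0.1, 0, 0, 0],
    [0, 0.1, -0.1, -0.1, 0, 0, 0],
    [0, 0.1, -0.05, -0.1, 0, 0, 0],
    [0, 0, 0, 0, 0, 0, 0],
    [0, 0, 0, 0, 0, 0, 0],
    [0, 0, 0, 0, 0, 0, 0]
  ]
}}

```text
time: 9.33
position: [0.4289, 0.0423, 0.1558]
tool_rot: [0.369, -0.603, 0.603, -0.37]
ft_force: [-0.8, 0.0, 0.1]
grip_width: 0.0006
```

Run:
```python
from pos import *
st()
im,p=snap('wrist','w6.png');im,p=snap('scene','s6.png')
A=ray(eyes.camera_params('wrist'),0,0,.04)
```

```text
t 9.3333 u 0.0864 t -0.0108 z 0.1558 uaz 152.98 y [ 0.002 -0.    -1.   ] F [-0.8  0.   0.1]
```

View pics/w6.png

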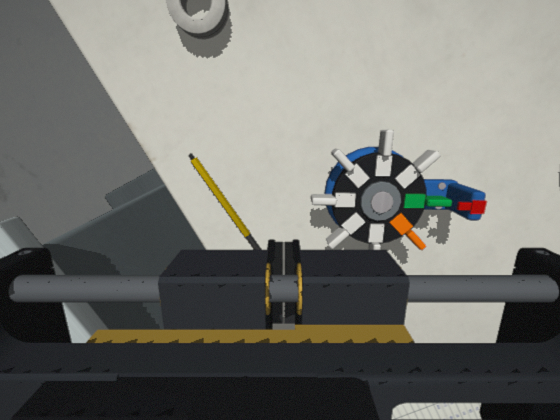

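View pics/s6.png

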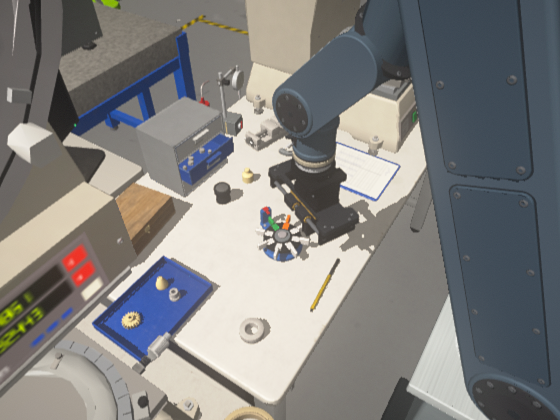

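Green (wrist 440,202) is at the red pointer (470,207), orange is one click past it, the arm is clear, and the other objects look unmoved. I'm handing in.

```bash
python3 -c "
from rig import ticket
print(ticket.hand_in())"
```

```text
the job is handed in; nothing more can be done
None
```

The wheel is on green and the job is handed in. It started at -1.571, so it needed only two clicks. I gave each with one stroke of the closed fingertips against the lug opposite the pointer.

- **Orange:** after the first stroke I lifted the fingers clear. The wrist picture showed the orange lug at the pointer, and I let the wheel rest there for about 1 s before the second stroke.
- **Green:** the last wrist picture shows the green lug at the pointer and orange one click past it. The fingertips are about 13 cm above the table, touching nothing.
- **Forces:** the wrist force was about 1 N or less at the end of each move. I did not read it during the strokes themselves.
- **Everything else:** in the last scene picture, the loupe, weight, ring gauge, pencil and tray look where they were at the start. I judged this by eye. I did not check the micrometer.
- **Disagreement:** the scene and wrist cameras agreed on the wheel's axis to about 1 mm, but the side camera put it about 10 mm away. I put that down to its low viewing angle and used the other two.

The job finished at about 9.4 s of the 51 s allowed.

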